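Send the failed relay through the sprung flap of the drop box

ROBOT

A 6-joint arm with a two-finger parallel gripper is mounted at the origin on the work surface. World frame = base frame: x ahead of the robot, y to its left, z up, the work surface at z = 0. Lengths are in mm, angles in rad, forces in N, time in s.
With the tool pointing down it reaches from about 325 to 900 mm from the base axis. Payload 6.1 kg.
Tool frame: the origin (TCP) lies midway between the tips of the shut fingers; the grasp point (between the pads) lies 19 mm behind it; z points along the fingers, x is the direction in which the jaws open and shut, and the axes are right-handed (so a half turn about z gives the same grasp; the last joint's range is limited). The gripper opens to 85 mm and grips with 20 to 120 N. Pads are 22 mm wide; open, the fingers measure 114 mm over their backs; the gripper's body (76 mm by 85 mm) begins 54 mm behind the grasp point. The pads swing forward as they close: fully open they stand 13 mm farther back than shut.
Start: joints at [1.041, 0.22, 1.526, -0, 1.395, -0.126], TCP at [245.57, 574.727, 231.3] pointing down, gripper open.
Joint ranges: [-2.98, 2.98], [-0.91, 2.08], [0.09, 2.57], [-1.24, 4.39], [0.2, 2.65], [-2.68, 2.68]. Speed limits (rad/s): [2.57, 2.57, 3.01, 3.14, 3.14, 3.14].

INTERFACE

Orientations are given as a unit quaternion [w, x, y, z].
In Python, from plant import * gives the robot as it stands.
- The arm moves only by the tool move_arm, never from a script. Its argument "series" is a list of rows, each a list of 7 numbers: the shift along the tool's x, y, z in units of 0.06 m (1.0 is 0.06 m), then the turn, a rotation vector about the tool's x, y, z in units of 6 degrees (1.0 is 6 degrees), then the opening, from -1 (shut) to 1 (fully open), so that 0 is half open. In form: [[tx, ty, tz, rx, ry, rz, hand], ...]. A call has 1 to 10 rows; each row shifts and turns the pose as measured when the row begins, along the tool's axes as they then stand; what a row does not reach is not made up. A row lasts 1/8 s, in which the tool goes at most 62.5 mm and 10.7 degrees, less where a joint would pass 70% of its speed; a pose out of reach is approached as far as the arm can. A call with a number of a shift or a turn outside -1 to 1 is refused whole. A call with a gripper value outside its range is refused whole. The fingers move at their own pace and stop on an object; "newtons" is the grip in N (left out, the last holds). Time passes only in rows, so rows that do not move let the fingers close. It gives the time, the measured TCP pose, the force and the opening at its end, in the units of the state.
- sense(): the state, without advancing time (a new reading comes with each control period).
- read_camera(name): name is "scene" or "top"; returns a dict with "frame" (480x640x3 uint8, red, green, blue), "range_z" (480x640 float32, mm along the optical axis (not along the pixel's ray), 0 where there is no reading), "fov_y" (degrees; the focal length in pixels is half the picture's height over the tangent of half this angle, whatever the lens; pixels are square), "cx", "cy" (the principal point, pixels), "T" (4x4, takes a point from camera to world coordinates). Camera axes: x right, y down, z forward; pixel columns grow to the right and rows downward; lengths in mm; the calibration is good to about 2 mm. A picture is of the moment at which its call begins.
- sign_off(): hands the job in, once; it reports no verdict.
The state is a dict: "time_s": time; "joint_pos": joint angles; "joint_vel": joint speeds; "joint_efforts": joint torques, N m; "tcp_pos": TCP position; "orientation": TCP orientation; "contact_force": force on the tool from outside, world axes, zero at the start; "wrist_torque": the same for the moment, N m; "gripper_width": opening from 0.0 (shut) to 1.0 (fully open).
Only numpy, scipy, OpenCV 4.12 (cv2) and the standard library are available. Lean on these libraries where they do the work, as an engineer would, in place of code of your own. Each camera call takes 0.05 s, during which the arm holds its last target. There are 200 camera calls.

TASK

The relay with the red sticker, on the shelf of the green drop box, has failed its test and must go into the box. Push the box's spring flap inward with one finger and keep it held open while your other finger gently pushes the relay off the shelf through the opening; the relay must not shove the flap itself, and must not be gripped or lifted. Then come away so that the flap closes, leaving the two green-sticker parts and everything else on the bench where they are.

Things in the scene. Friction and masses are not known exactly. Their poses are not given: they have to be found in the camera images.
- lip (a point): Middle of the inner edge (lip) of the drop box's flat steel shelf, on the shelf's top surface, 140 mm above the bench. Axes: x level, straight into the box (the way to push); y along the lip; z up. The shelf covers x = -115 to 0 mm, y = +-160 mm, with upturns 10 mm high and 5 mm thick along its two side edges. Beyond the lip is the opening, shut by the flap.
- drop_box: Fixed box of dark-green sheet steel, 320 mm wide; its place and heading vary. Origin on the bench below the lip, axes as the lip's. Spans x = -115 (front, to the robot) to 170 mm. From x = 105 to 170 mm it has a fixed flat top, 48 mm above the shelf; sloping fixed cheeks at y = +-150 to 160 mm rise from the lip to it. Inner floor 128 mm below the shelf.
- flap (a joint): Flap opening, rad: 0 shut, 1.19 hanging straight down, 1.35 the limit. It swings only inward: pushed forward (+x) or down, its free edge goes down and forward into the box. A spring shuts it when let go: about 1.5 N at the free edge starts it; a fingertip 32 mm below the hinge pushing level needs about 9 N when it is near upright.
- flap_hinge (a point): The flap: bare aluminium plate 296 mm wide (y), 108 mm long, 3 mm thick, yellow stripe and black strip along its free lower edge. This point: middle of its hinge line, which runs along y, 105 mm beyond the lip (+x) and 42 mm above the shelf. Shut, it slopes down to its free edge, about 5 mm inside the lip and 2 mm above shelf height.
- failed_relay_c (a point): Centre of the relay to be sent in, 13 mm above its underside; axes square to its sides, z up. Loose black plastic block 36 x 36 mm, 26 mm high, 50 to 100 g, 18 mm RED square sticker on top. Stands on the shelf, centre 30 to 65 mm before the lip, turned up to 0.25 rad to the box, in any of three places along the shelf about 90 mm apart.
- good_relay_c (a point): A like black relay, same size, with a GREEN square sticker on top: centre. Stays on the shelf.
- good_module_c (a point): A grey module 30 x 44 mm, 25 mm high, with a white plug socket and a GREEN square sticker on top: its middle, 11 mm above its underside. Stays on the shelf.
- tape: Roll of brown tape, 100 mm across, 48 mm high, standing flat on the bench; origin at the centre of its underside. Leave alone.
- spray_can: Blue spray can, 64 mm across, 170 mm high, upright; origin at the centre of its underside. Leave alone.
- ignition_coil: Black ignition coil lying on the bench, about 155 mm long and 34 mm high; origin under its block. Leave alone.
- spanner: Steel spanner 200 mm long lying on the bench. Leave alone.
- oil_filter: Orange oil filter with a white band, 76 mm across, 82 mm high, upright; origin at the centre of its underside. Leave alone.
- failed_relay: The red-sticker relay again, with its origin at the centre of its underside.

How it is judged:
By the outcome, as a careful person would: the job done as asked, in the order asked, and still so for the second after the job is handed in, with the robot touching nothing.
It also fails if it takes over 42 s, if anything falls off the work surface, if the arm or the gripper's body presses on something with over 40 N, if the wrist force passes 120 N, or if a joint passes its speed limit or range.

## Working session

There is one attempt and no reset: what is moved stays moved. The work goes in short steps, Python scripts to look and compute and a tool call to move; the robot and the scene stay as the last step left them, time stands still between calls to the robot, and variables do not carry over. Pictures are saved under pics/ and viewed, about 8 in all and at most 12, crops included, and the job is handed in when it is done.

Besides the shell and the picture viewer there is one more tool, called after "Request:" in YAML: its name, and indented under it one key for each argument. move_arm: Moves the arm, as the interface text tells. Its arguments: {"type":"object","properties":{"series":{"type":"array","items":{"type":"array","items":{"type":"number","minimum":-1,"maximum":1}}},"newtons":{"type":"number"}},"required":["series"]}

```bash
ls; mkdir -p pics
cat > h.py <<'E'
from plant import *
import numpy as np, cv2
from scipy.spatial.transform import Rotation as R
def cloud(c):
    h,w=c["range_z"].shape; f=h/2/np.tan(np.radians(c["fov_y"])/2)
    u,v=np.meshgrid(np.arange(w),np.arange(h)); z=c["range_z"]
    P=np.stack([(u-c["cx"])/f*z,(v-c["cy"])/f*z,z],-1)
    return P@np.array(c["T"])[:3,:3].T+np.array(c["T"])[:3,3]
def snap(n,name):
    c=read_camera(n); cv2.imwrite(f"pics/{name}.png",c["frame"][...,::-1]); np.savez(f"{name}.npz",**c); return c
E
python3 - <<'E'
from h import *
print(sense())
for n in("scene","top"):
    c=snap(n,n+"0"); print(n,c["fov_y"],c["cx"],c["cy"],np.round(c["T"],3))
E
```

```text
pics
{'time_s': 0.0, 'joint_pos': array([ 1.04088949e+00,  2.21243107e-01,  1.52760518e+00,  1.57239531e-05,
        1.39469331e+00, -1.26119685e-01]), 'joint_vel': array([-9.82171940e-04,  1.57669792e-03, -7.36736334e-04, -6.52059250e-05,
        9.41584283e-04,  9.56894478e-04]), 'joint_efforts': array([-1.13313530e-03, -4.96917200e+01, -3.89380360e+01, -3.68969359e-04,
        1.16359108e-02,  1.59639887e-05]), 'tcp_pos': array([245.26909258, 574.21095708, 230.19186164]), 'orientation': array([ 4.23384701e-04,  8.34537286e-01,  5.50950604e-01, -8.77720277e-04]), 'contact_force': array([ 0.36710503,  0.05718999, -0.26358367]), 'wrist_torque': array([-0.06304276, -0.02864564, -0.00988407]), 'gripper_width': 0.9974973517018458}
scene 55.78473509815796 320.81916746845405 236.81360837283168 [[ 7.020000e-01  5.890000e-01 -3.990000e-01  9.224140e+02]
 [ 7.120000e-01 -5.680000e-01  4.130000e-01 -4.495350e+02]
 [ 1.600000e-02 -5.740000e-01 -8.180000e-01  1.005805e+03]
 [ 0.000000e+00  0.000000e+00  0.000000e+00  1.000000e+00]]
top 53.012509278396905 312.50759396967146 236.68995819566916 [[-2.000000e-03 -9.870000e-01  1.580000e-01  2.960140e+02]
 [-1.000000e+00 -0.000000e+00 -1.100000e-02 -6.961000e+00]
 [ 1.100000e-02 -1.580000e-01 -9.870000e-01  1.269066e+03]
 [ 0.000000e+00  0.000000e+00  0.000000e+00  1.000000e+00]]
```

View pics/scene0.png

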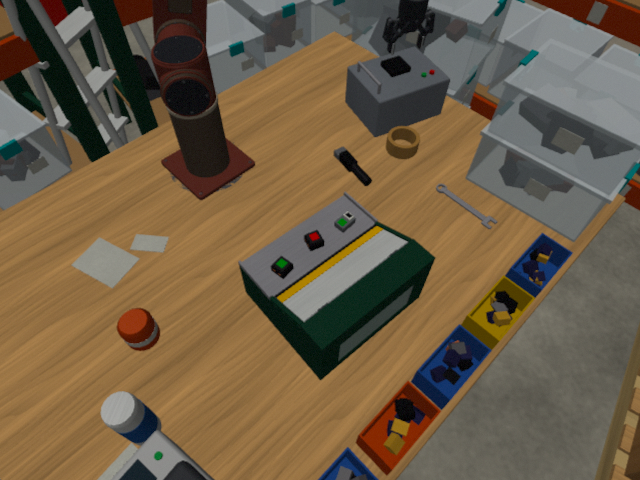

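View pics/top0.png

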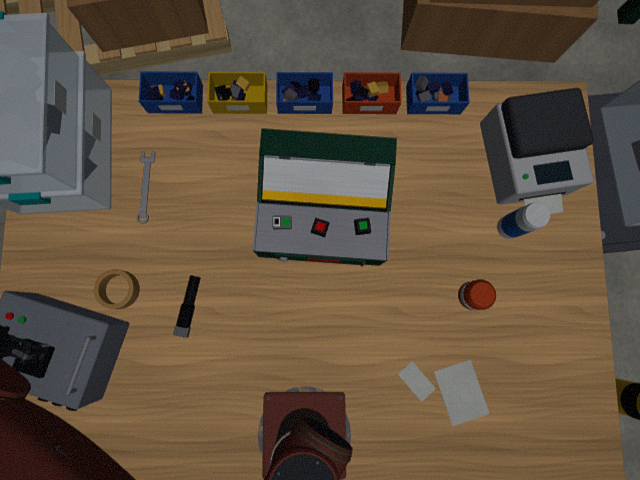

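Run:
```python
from h import *
def rect(n,Z,x0,x1,y0,y1,s):
    c=np.load(n+"0.npz"); T=c["T"]; f=240/np.tan(np.radians(c["fov_y"])/2)
    X,Y=np.meshgrid(np.arange(x1,x0,-1/s),np.arange(y1,y0,-1/s),indexing='ij')
    P=np.stack([X,Y,np.full_like(X,Z)],-1)-T[:3,3]; q=P@T[:3,:3]
    return cv2.remap(c["frame"],(q[...,0]/q[...,2]*f+c["cx"]).astype('f4'),(q[...,1]/q[...,2]*f+c["cy"]).astype('f4'),cv2.INTER_CUBIC)
a=rect("top",140,420,720,-200,200,2); cv2.imwrite("pics/rt.png",a[...,::-1])
for n in("top","scene"):
    c=np.load(n+"0.npz"); P=cloud(c); fr=c["frame"].astype(int); hsv=cv2.cvtColor(c["frame"],cv2.COLOR_RGB2HSV)
    reg=(P[...,0]>400)&(P[...,0]<800)&(abs(P[...,1])<230)&(P[...,2]>100)&(P[...,2]<260)
    r,g,b=fr[...,0],fr[...,1],fr[...,2]
    print(n)
    for nm,m in(("red",(r>100)&(g<70)&(b<70)),("green",(g>80)&(r<70)&(g>b+30)),("yellow",(r>150)&(g>120)&(b<80)),("white",(r>150)&(b>140)&(abs(r-b)<40))):
        k,l=cv2.connectedComponents((m&reg).astype('u1'))
        for i in range(1,k):
            s=l==i
            if s.sum()<15: continue
            v,u=np.where(s); q=P[s]; med=np.median(q,0)
            rr=cv2.minAreaRect(q[:,:2].astype('f4'))
            print(nm,s.sum(),(u.mean().round(1),v.mean().round(1)),med.round(1),q.mean(0).round(1),[np.round(x,1) for x in rr])
    # shelf
    sh=reg&(abs(P[...,2]-140)<4)&(abs(r-g)<25)&(r>60); q=P[sh].astype('f4'); print("shelf",len(q),q.mean(0),cv2.minAreaRect(q[:,:2]))
    tp=reg&(abs(P[...,2]-188)<3)&(g>r+8); q=P[tp].astype('f4')
    if len(q): print("top",len(q),q.mean(0),cv2.minAreaRect(q[:,:2]))
```

```text
top
red 58 (np.float64(319.9), np.float64(225.8)) [498.2 -37.1 168. ] [498.4 -36.8 168.1] [array([498.6, -36.7]), array([17.7, 18.2]), np.float64(65.3)]
green 61 (np.float64(285.6), np.float64(221.6)) [509.6  42.5 159.6] [510.   43.3 159.8] [array([510. ,  43.5]), array([17.7, 16.5]), np.float64(0.6)]
green 55 (np.float64(362.8), np.float64(224.7)) [ 500.6 -137.3  167.9] [ 501.2 -137.   167.5] [array([ 501.3, -136.8]), array([16.7, 17.1]), np.float64(6.1)]
yellow 813 (np.float64(320.6), np.float64(198.3)) [568.1 -40.3 151.5] [568.1 -39.3 151.5] [array([568. , -47.3]), array([292.8,  19.8]), np.float64(85.9)]Traceback (most recent call last):
  File "<stdin>", line 22, in <module>
cv2.error: OpenCV(4.12.0) /io/opencv/modules/imgproc/src/convhull.cpp:143: error: (-215:Assertion failed) total >= 0 && (depth == CV_32F || depth == CV_32S) in function 'convexHull'
```

View pics/rt.png

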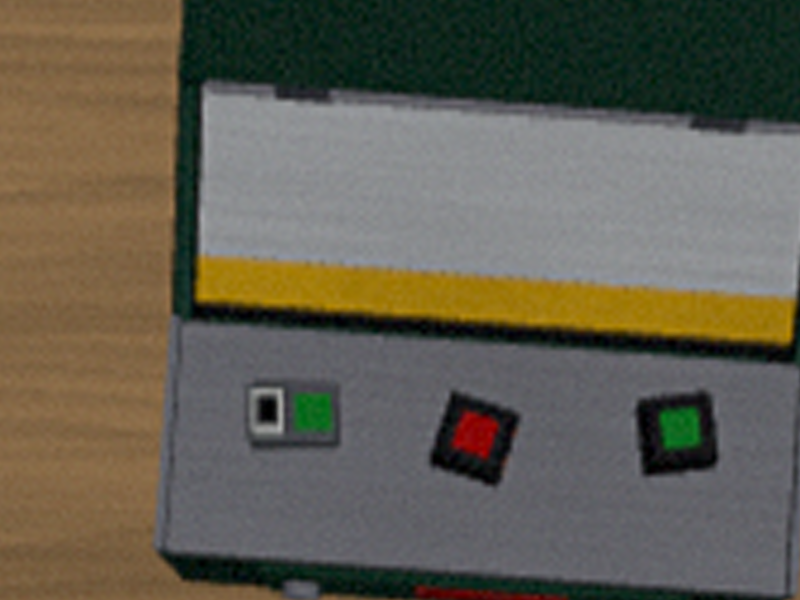

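```bash
cat >> h.py <<'E'
TH=-0.070; LIP=np.array([549.5,-47.6,140.])
RB=R.from_euler('z',TH).as_matrix()
def tobox(p): return (np.asarray(p)-LIP)@RB
def rectb(n,Z,x0,x1,y0,y1,s):
    c=dict(np.load(n+".npz")); T=c["T"]; f=240/np.tan(np.radians(c["fov_y"])/2)
    X,Y=np.meshgrid(np.arange(x1,x0,-1/s),np.arange(y1,y0,-1/s),indexing='ij')
    P=np.stack([X,Y,np.full_like(X,Z)],-1)@RB.T+LIP-T[:3,3]; q=P@T[:3,:3]
    return cv2.remap(c["frame"],(q[...,0]/q[...,2]*f+c["cx"]).astype('f4'),(q[...,1]/q[...,2]*f+c["cy"]).astype('f4'),cv2.INTER_CUBIC)
E
python3 - <<'E'
from h import *
a=np.vstack([np.hstack([rectb(n+"0",Z,-125,15,-170,30,2) for n in("top","scene")]) for Z in(0,26)])
for r0 in(0,280):
  for x in(0,-50,-100,): cv2.line(a,(0,r0+int((15-x)*2)),(799,r0+int((15-x)*2)),(0,255,255),1)
  for y in(-160,-100,-50,0):
    for o in(0,400): cv2.line(a,(o+int((30-y)*2),r0),(o+int((30-y)*2),r0+280),(0,255,255),1)
cv2.imwrite("pics/r2.png",a[...,::-1])
for n in("top","scene"):
    c=np.load(n+"0.npz"); P=cloud(c); B=tobox(P); fr=c["frame"].astype(int); r,g,b=fr[...,0],fr[...,1],fr[...,2]
    reg=(abs(B[...,0])<150)&(abs(B[...,1])<170)&(abs(B[...,2])<80)
    print(n)
    for nm,m in(("red",(r>100)&(g<70)&(b<70)&(B[...,2]>10)),("green",(g>80)&(r<70)&(g>b+30)),("yellow",(r>150)&(g>120)&(b<80))):
        k,l=cv2.connectedComponents((m&reg).astype('u1'))
        for i in range(1,k):
            s=l==i
            if s.sum()<30: continue
            q=B[s].astype('f4'); print(nm,s.sum(),q.mean(0).round(1),[np.round(x,1) for x in cv2.minAreaRect(q[:,:2])])
            if nm=="red": dz=np.linalg.lstsq(np.c_[q[:,:2],np.ones(len(q))],q[:,2],rcond=None)
    m=(B[...,0]>-110)&(B[...,0]<-75)&(abs(B[...,1])<150); print("shelf z",np.median(B[m][:,2]))
    m=(B[...,0]>40)&(B[...,0]<95)&(abs(B[...,1])<130)&(abs(B[...,2]-25)<30); q=B[m]; print("flap z=a x+b y+c",np.linalg.lstsq(np.c_[q[:,:2],np.ones(len(q))],q[:,2],rcond=None)[0])
E
```

```text
topTraceback (most recent call last):
  File "<stdin>", line 17, in <module>
cv2.error: OpenCV(4.12.0) /io/opencv/modules/imgproc/src/convhull.cpp:143: error: (-215:Assertion failed) total >= 0 && (depth == CV_32F || depth == CV_32S) in function 'convexHull'
```

View pics/r2.png

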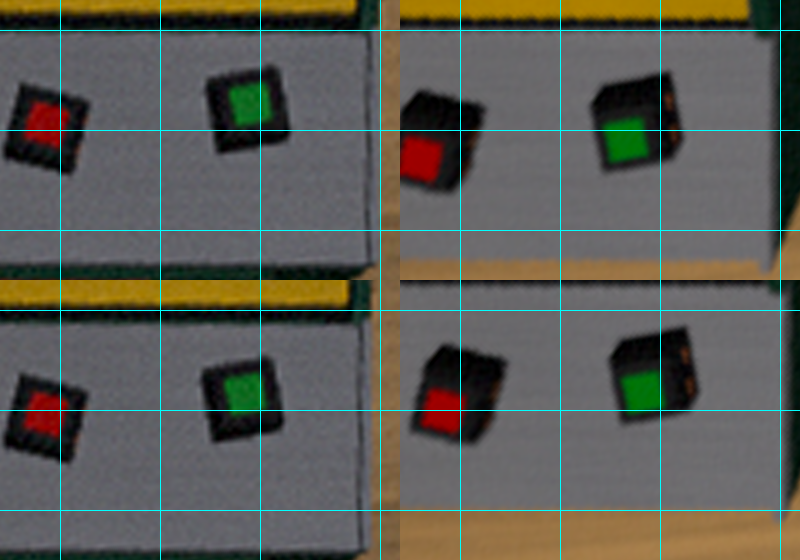

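```bash
cat >> h.py <<'E'
def tgt(ox,oy,oz,a):
    "open-tip midpoint O in box mm, tilt a deg (front finger down) -> TCP world pos, rot"
    a=np.radians(a); x=np.array([np.cos(a),0,-np.sin(a)]); z=np.array([-np.sin(a),0,-np.cos(a)])
    M=RB@np.c_[x,np.cross(z,x),z]
    return RB@(np.array([ox,oy,oz])+13*z)+LIP, R.from_matrix(M)
def cur():
    s=sense(); q=s["orientation"]; return s,np.array(s["tcp_pos"]),R.from_quat([q[1],q[2],q[3],q[0]])
def where():
    s,p,r=cur(); M=RB.T@r.as_matrix(); O=tobox(p)-13*M[:,2]
    print("t",s["time_s"],"O box",O.round(1),"tilt",np.degrees(np.arctan2(-M[2,0],M[0,0])).round(1),"yaw",np.degrees(np.arctan2(M[1,0],M[0,0])).round(1),"roll",np.degrees(np.arcsin(M[2,1])).round(1),"F box",(np.array(s["contact_force"])@RB).round(1),"grip",round(s["gripper_width"],3))
    return O
def plan(t,N):
    _,p,r=cur(); P,Q=t; rv=(r.inv()*Q).as_rotvec()
    for i in range(N):
        d=r.inv().apply((P-p)/(N-i)); w=rv/N
        print([float(v) for v in np.round(np.r_[d/60,np.degrees(w)/6],2)]); p=p+(P-p)/(N-i); r=r*R.from_rotvec(w)
E
python3 - <<'E'
from h import *
where(); plan(tgt(-38,7.5,110,0),14)
E
```

```text
t 0.1 O box [-346.9  599.1  103.3] tilt 0.3 yaw 70.9 roll -0.0 F box [-0.1  0.4  0.8] grip 0.998
[-0.54, 0.58, -0.01, 0.0, 0.0, 0.84]
[-0.49, 0.62, -0.01, 0.0, 0.0, 0.84]
[-0.43, 0.67, -0.01, 0.0, 0.0, 0.84]
[-0.37, 0.7, -0.01, 0.0, 0.0, 0.84]
[-0.31, 0.73, -0.01, 0.0, 0.0, 0.84]
[-0.25, 0.76, -0.01, 0.0, 0.0, 0.84]
[-0.18, 0.77, -0.01, 0.0, 0.0, 0.84]
[-0.11, 0.79, -0.01, 0.0, 0.0, 0.84]
[-0.04, 0.79, -0.01, 0.0, 0.0, 0.84]
[0.03, 0.79, -0.01, 0.0, 0.0, 0.84]
[0.1, 0.79, -0.01, 0.0, 0.0, 0.84]
[0.17, 0.78, -0.01, 0.0, 0.0, 0.84]
[0.24, 0.76, -0.01, 0.0, 0.0, 0.84]
[0.3, 0.73, -0.01, 0.0, 0.0, 0.84]
```

Request:
move_arm:
  series:
    - [0, 0, -0.3, 0, 0, 0, 1]
    - [-0.54, 0.58, 0, 0, 0, 0.84, 1]
    - [-0.49, 0.62, 0, 0, 0, 0.84, 1]
    - [-0.43, 0.67, 0, 0, 0, 0.84, 1]
    - [-0.37, 0.7, 0, 0, 0, 0.84, 1]
    - [-0.31, 0.73, 0, 0, 0, 0.84, 1]
    - [-0.25, 0.76, 0, 0, 0, 0.84, 1]
    - [-0.18, 0.77, 0, 0, 0, 0.84, 1]
    - [-0.11, 0.79, 0, 0, 0, 0.84, 1]

```text
time_s: 1.23
tcp_pos: [400.6, 217.8, 259.5]
orientation: [-0.001, 0.975, 0.222, 0.005]
contact_force: [0.5, -0.0, 1.0]
gripper_width: 1.002
```

Run:
```python
from h import *
where(); plan(tgt(-38,7.5,110,12),9)
```

```text
t 1.225 O box [-167.2  254.3  132.5] tilt -0.7 yaw 29.6 roll 0.0 F box [0.5 0.  1. ] grip 1.002
[-0.02, 0.51, 0.04, 0.05, -0.23, 0.55]
[0.01, 0.51, 0.04, 0.05, -0.23, 0.55]
[0.04, 0.51, 0.03, 0.05, -0.23, 0.55]
[0.07, 0.51, 0.03, 0.05, -0.23, 0.55]
[0.1, 0.51, 0.03, 0.05, -0.23, 0.55]
[0.13, 0.5, 0.02, 0.05, -0.23, 0.55]
[0.16, 0.49, 0.01, 0.05, -0.23, 0.55]
[0.18, 0.48, 0.01, 0.05, -0.23, 0.55]
[0.21, 0.47, -0.0, 0.05, -0.23, 0.55]
```

Request:
move_arm:
  series:
    - [-0.02, 0.55, 0.04, 0.05, -0.23, 0.55, 1]
    - [0.01, 0.55, 0.04, 0.05, -0.23, 0.55, 1]
    - [0.04, 0.55, 0.03, 0.05, -0.23, 0.55, 1]
    - [0.07, 0.55, 0.03, 0.05, -0.23, 0.55, 1]
    - [0.1, 0.54, 0.03, 0.05, -0.23, 0.55, 1]
    - [0.13, 0.53, 0.02, 0.05, -0.23, 0.55, 1]
    - [0.16, 0.52, 0.01, 0.05, -0.23, 0.55, 1]
    - [0.18, 0.5, 0.01, 0.05, -0.23, 0.55, 1]
    - [0.21, 0.4, 0, 0.05, -0.23, 0.55, 1]
    - [0, 0, 0, 0, 0, 0, 1]

```text
time_s: 2.48
tcp_pos: [519.4, -61.8, 252.0]
orientation: [-0.002, 0.994, -0.048, -0.1]
contact_force: [-0.1, 0.7, -0.0]
gripper_width: 1.0
```

Run:
```python
from h import *
where(); plan(tgt(-38,7.5,70,12),3)
```

```text
t 2.475 O box [-26.4 -16.3 124.7] tilt 11.4 yaw -1.5 roll 0.3 F box [-0.2  0.6 -0. ] grip 1.0
[-0.01, -0.13, 0.31, -0.0, -0.03, -0.08]
[-0.0, -0.13, 0.31, -0.0, -0.03, -0.08]
[-0.0, -0.13, 0.31, -0.0, -0.03, -0.08]
```

Request:
move_arm:
  series:
    - [0, -0.13, 0.31, 0, -0.03, -0.08, 1]
    - [0, -0.13, 0.31, 0, -0.03, -0.08, 1]
    - [0, -0.13, 0.31, 0, -0.03, -0.08, 1]
    - [0, 0, 0, 0, 0, 0, 1]

```text
time_s: 2.98
tcp_pos: [507.9, -33.1, 193.5]
orientation: [-0.004, 0.994, -0.032, -0.105]
contact_force: [0.5, -0.0, 0.4]
gripper_width: 0.999
```

Run:
```python
from h import *
where(); plan(tgt(-38.4,7.5,20,12),6)
c=snap("scene","scene1"); cv2.imwrite("pics/s1.png",cv2.resize(c["frame"][90:390,190:510,::-1],None,fx=2,fy=2,interpolation=cv2.INTER_CUBIC))
P=tobox(cloud(c)); m=(abs(P[...,1]-7)<60)&(P[...,2]>57)&(P[...,2]<190)&(P[...,0]>-160)
for z in range(60,190,10):
    q=P[m&(abs(P[...,2]-z)<5)]
    if len(q): print(z,len(q),q[:,:2].min(0).round(),q[:,:2].max(0).round())
```

```text
t 2.975 O box [-39.8  11.6  66.2] tilt 12.1 yaw 0.3 roll -0.1 F box [0.5 0.  0.4] grip 0.999
[0.03, 0.01, 0.12, -0.0, 0.0, 0.01]
[0.03, 0.01, 0.12, -0.0, 0.0, 0.01]
[0.03, 0.01, 0.12, -0.0, 0.0, 0.01]
[0.03, 0.01, 0.12, -0.0, 0.0, 0.01]
[0.03, 0.01, 0.12, -0.0, 0.0, 0.01]
[0.03, 0.01, 0.12, -0.0, 0.0, 0.01]
60 6 [4. 1.] [12.  7.]
70 17 [6. 2.] [20. 14.]
80 33 [-87.   1.] [22. 23.]
90 30 [-91.   0.] [23. 21.]
100 47 [-90.  -1.] [44. 23.]
110 84 [-86.  -1.] [45. 24.]
120 94 [-94.  -5.] [46. 23.]
130 146 [-99.  -6.] [47. 24.]
140 118 [-99.  -8.] [48. 25.]
150 134 [-97.  -8.] [49. 24.]
160 127 [-92.  -7.] [47. 23.]
170 56 [-89.  -1.] [22. 23.]
180 143 [-85. -26.] [24. 24.]
```

View pics/s1.png

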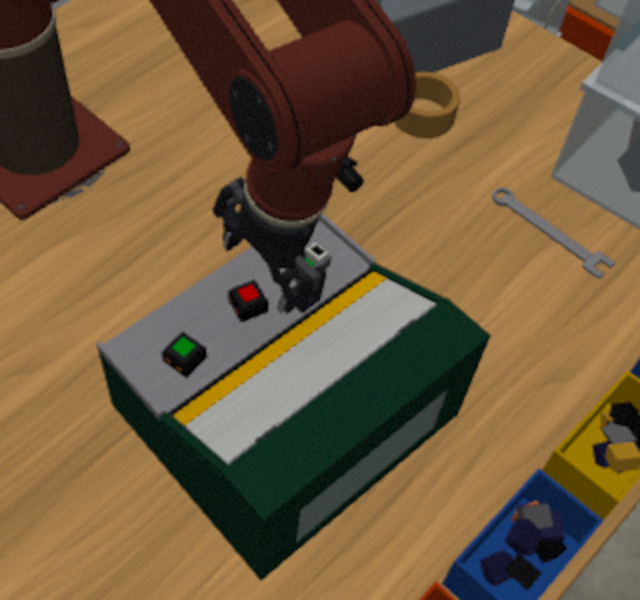

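Run:
```python
from h import *
O=where(); s,p,r=cur(); c=dict(np.load("scene1.npz"))
P=cloud(c); Q=(P-(p-13*r.as_matrix()[:,2]))@r.as_matrix(); m=(abs(Q[...,1])<45)&(Q[...,2]<5)&(Q[...,2]>-110)&(abs(Q[...,0])<120)
for w in range(0,108,6):
    q=Q[m&(abs(-Q[...,2]-w)<3)]
    if len(q): print(w,len(q),np.percentile(q[:,0],[0,5,95,100]).round(),q[:,1].min().round(),q[:,1].max().round())
print(1);plan(tgt(-39,7,16,12),6)
```

```text
t 3.025 O box [-39.1  11.2  67.3] tilt 12.0 yaw 0.3 roll -0.1 F box [-0.9 -0.6 -0.2] grip 1.002
0 6 [-45. -44.  25.  48.] -9.0 8.0
6 18 [-50. -49.  49.  51.] -12.0 10.0
12 19 [-56. -54.  52.  54.] -10.0 10.0
18 24 [-56. -54.  56.  56.] -4.0 11.0
24 16 [-53. -49.  54.  56.] 3.0 11.0
30 19 [-54. -49.  56.  56.] -0.0 11.0
36 8 [-46. -45.  53.  55.] 5.0 11.0
42 13 [-66. -65.  56.  58.] 6.0 13.0
48 58 [-72. -62.  68.  73.] -10.0 13.0
54 103 [-74. -68.  73.  74.] -12.0 13.0
60 59 [-72. -65.  73.  73.] -13.0 17.0
66 88 [-73. -64.  71.  72.] -12.0 17.0
72 54 [-69. -65.  71.  72.] -11.0 18.0
78 57 [-70. -65.  71.  72.] -10.0 17.0
84 57 [-70. -65.  70.  71.] -12.0 19.0
90 72 [-69. -62.  69.  69.] -12.0 20.0
96 68 [-67. -60.  68.  69.] -13.0 18.0
102 184 [-68. -66.  67.  69.] -13.0 13.0
1
[0.03, 0.01, 0.14, -0.0, -0.0, 0.01]
[0.03, 0.01, 0.14, -0.0, -0.0, 0.01]
[0.03, 0.01, 0.14, -0.0, -0.0, 0.01]
[0.03, 0.01, 0.14, -0.0, -0.0, 0.01]
[0.03, 0.01, 0.14, -0.0, -0.0, 0.01]
[0.03, 0.01, 0.14, -0.0, -0.0, 0.01]
```

Request:
move_arm:
  series:
    - [0.03, 0.01, 0.14, 0, 0, 0, 1]
    - [0.03, 0.01, 0.14, 0, 0, 0, 1]
    - [0.03, 0.01, 0.14, 0, 0, 0, 1]
    - [0.03, 0.01, 0.14, 0, 0, 0, 1]
    - [0.03, 0.01, 0.13, 0, 0, 0, 1]
    - [0.02, 0.01, 0.13, 0, 0, 0, 1]
    - [0, 0, 0, 0, 0, 0, 1]

```text
time_s: 3.9
tcp_pos: [509.2, -38.1, 142.0]
orientation: [-0.004, 0.994, -0.033, -0.103]
contact_force: [-1.3, -1.1, 1.3]
gripper_width: 0.996
```

Run:
```python
from h import *
where(); plan(tgt(-35,7,-4,12),5)
c=snap("scene","scene2"); a=c["frame"][180:320,240:400,::-1]; d=snap("top","top2")["frame"][150:270,250:410,::-1]
cv2.imwrite("pics/s2.png",np.vstack([cv2.resize(x,None,fx=3,fy=3,interpolation=cv2.INTER_CUBIC)[:300] for x in(a[20:],d)]))
```

```text
t 3.9 O box [-38.2   6.7  14.7] tilt 11.8 yaw 0.2 roll -0.0 F box [-1.2 -1.2  1.3] grip 0.996
[0.02, -0.0, 0.06, 0.0, -0.01, 0.01]
[0.02, -0.0, 0.06, 0.0, -0.01, 0.01]
[0.02, -0.0, 0.06, 0.0, -0.01, 0.01]
[0.02, -0.0, 0.06, 0.0, -0.01, 0.01]
[0.02, -0.0, 0.06, 0.0, -0.01, 0.01]
```

View pics/s2.png

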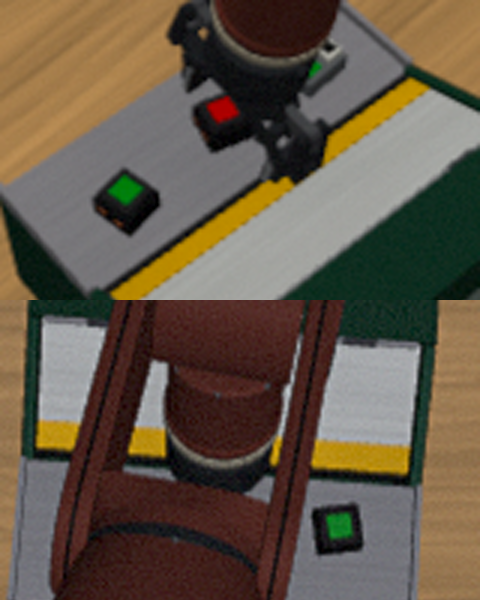

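Request:
move_arm:
  series:
    - [0.0, 0, 0.05, 0, 0, 0, 1]
    - [0.02, 0, 0.06, 0, 0, 0, 1]
    - [0.02, 0, 0.06, 0, 0, 0, 1]
    - [0.02, 0, 0.06, 0, 0, 0, 1]
    - [0.02, 0, 0.06, 0, 0, 0, 1]
    - [0, 0, 0, 0, 0, 0, 1]

```text
time_s: 4.75
tcp_pos: [512.3, -38.3, 125.0]
orientation: [-0.003, 0.994, -0.033, -0.101]
contact_force: [-0.9, 0.6, 1.4]
gripper_width: 1.004
```

Run:
```python
from h import *
where(); print("to mid"); plan(tgt(-12,7,-1,9),8);print("direct");plan(tgt(6,7,3,4),8)
```

```text
t 4.75 O box [-35.1   6.6  -2.3] tilt 11.6 yaw 0.2 roll -0.0 F box [-0.9  0.6  1.4] grip 1.004
to mid
[0.05, -0.0, -0.01, 0.0, 0.05, 0.0]
[0.05, -0.0, -0.01, 0.0, 0.05, 0.0]
[0.05, -0.0, -0.01, 0.0, 0.05, 0.0]
[0.05, -0.0, -0.01, 0.0, 0.05, 0.0]
[0.05, -0.0, -0.01, 0.0, 0.05, 0.0]
[0.05, -0.0, -0.01, 0.0, 0.05, 0.0]
[0.05, -0.0, -0.01, 0.0, 0.05, 0.0]
[0.05, -0.0, -0.01, 0.0, 0.05, 0.0]
direct
[0.09, -0.0, -0.03, 0.0, 0.16, 0.0]
[0.09, -0.0, -0.03, 0.0, 0.16, 0.0]
[0.09, -0.0, -0.03, 0.0, 0.16, 0.0]
[0.09, -0.0, -0.02, 0.0, 0.16, 0.0]
[0.09, -0.0, -0.02, 0.0, 0.16, 0.0]
[0.09, -0.0, -0.02, 0.0, 0.16, 0.0]
[0.09, -0.0, -0.02, 0.0, 0.16, 0.0]
[0.09, -0.0, -0.02, 0.0, 0.16, 0.0]
```

Request:
move_arm:
  series:
    - [0.05, 0, -0.01, 0, 0.05, 0, 1]
    - [0.05, 0, -0.01, 0, 0.05, 0, 1]
    - [0.05, 0, -0.01, 0, 0.05, 0, 1]
    - [0.05, 0, -0.01, 0, 0.05, 0, 1]
    - [0.05, 0, -0.01, 0, 0.05, 0, 1]
    - [0.05, 0, -0.01, 0, 0.05, 0, 1]
    - [0.05, 0, -0.01, 0, 0.05, 0, 1]
    - [0.05, 0, -0.01, 0, 0.05, 0, 1]

```text
time_s: 5.75
tcp_pos: [535.9, -39.7, 124.3]
orientation: [-0.003, 0.996, -0.033, -0.082]
contact_force: [-3.7, 0.8, 1.0]
gripper_width: 0.998
```

Run:
```python
from h import *
where(); plan(tgt(6,7,3,4),8)
a=snap("scene","scene3")["frame"][180:320,240:400,::-1]
cv2.imwrite("pics/s3.png",cv2.resize(a,None,fx=4,fy=4,interpolation=cv2.INTER_CUBIC))
```

```text
t 5.75 O box [-12.    6.9  -2.9] tilt 9.4 yaw 0.2 roll -0.0 F box [-3.7  0.6  1. ] grip 0.998
[0.04, -0.0, -0.02, 0.0, 0.11, 0.0]
[0.04, -0.0, -0.02, 0.0, 0.11, 0.0]
[0.04, -0.0, -0.02, 0.0, 0.11, 0.0]
[0.04, -0.0, -0.02, 0.0, 0.11, 0.0]
[0.04, -0.0, -0.02, 0.0, 0.11, 0.0]
[0.04, -0.0, -0.02, 0.0, 0.11, 0.0]
[0.04, -0.0, -0.02, 0.0, 0.11, 0.0]
[0.04, -0.0, -0.02, 0.0, 0.11, 0.0]
```

View pics/s3.png

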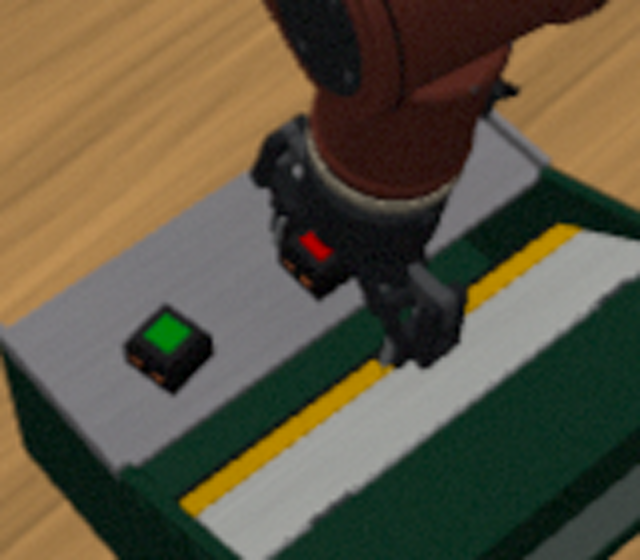

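Request:
move_arm:
  series:
    - [0.04, 0, -0.02, 0, 0.11, 0, 1]
    - [0.04, 0, -0.02, 0, 0.11, 0, 1]
    - [0.04, 0, -0.02, 0, 0.11, 0, 1]
    - [0.04, 0, -0.02, 0, 0.11, 0, 1]
    - [0.04, 0, -0.02, 0, 0.11, 0, 1]
    - [0.04, 0, -0.02, 0, 0.11, 0, 1]
    - [0.04, 0, -0.02, 0, 0.11, 0, 1]
    - [0.04, 0, -0.02, 0, 0.11, 0, 1]

```text
time_s: 6.8
tcp_pos: [556.9, -41.0, 131.5]
orientation: [-0.001, 0.999, -0.033, -0.033]
contact_force: [-4.2, -0.1, 1.0]
gripper_width: 0.998
```

Run:
```python
from h import *
where(); plan(tgt(22,7,6,0),7)
c=snap("scene","scene4");P=tobox(cloud(c)); r,g,b=[c["frame"][...,i].astype(int) for i in range(3)]
m=(r>100)&(g<60)&(b<60)&(abs(P[...,0])<100)&(abs(P[...,1])<60); print(m.sum(),P[m].mean(0) if m.any() else 0)
```

```text
t 6.8 O box [7.8 7.1 4.5] tilt 3.8 yaw 0.2 roll -0.0 F box [-4.2 -0.4  1. ] grip 0.998
[0.04, 0.0, -0.01, -0.0, 0.09, 0.01]
[0.04, 0.0, -0.01, -0.0, 0.09, 0.01]
[0.04, 0.0, -0.01, -0.0, 0.09, 0.01]
[0.04, 0.0, -0.0, -0.0, 0.09, 0.01]
[0.04, 0.0, -0.0, -0.0, 0.09, 0.01]
[0.04, 0.0, -0.0, -0.0, 0.09, 0.01]
[0.04, 0.0, -0.0, -0.0, 0.09, 0.01]
44 [-14.00801086   8.08148894  36.17705117]
```

Request:
move_arm:
  series:
    - [0.04, 0, -0.01, 0, 0.09, 0, 1]
    - [0.04, 0, -0.01, 0, 0.09, 0, 1]
    - [0.04, 0, -0.01, 0, 0.09, 0, 1]
    - [0.04, 0, 0, 0, 0.09, 0, 1]
    - [0.04, 0, 0, 0, 0.09, 0, 1]
    - [0.04, 0, 0, 0, 0.09, 0, 1]

```text
time_s: 7.6
tcp_pos: [570.9, -41.9, 132.3]
orientation: [-0.001, 0.999, -0.033, -0.004]
contact_force: [-5.8, -0.4, 0.8]
gripper_width: 1.002
```

Run:
```python
from h import *
where(); plan(tgt(31,7,8,0),4)
c=snap("scene","scene5");P=tobox(cloud(c)); r,g,b=[c["frame"][...,i].astype(int) for i in range(3)]
m=(r>90)&(g<60)&(b<60)&(abs(P[...,0])<100)&(abs(P[...,1])<60); print(m.sum(),np.median(P[m],0) if m.any() else 0)
cv2.imwrite("pics/s5.png",cv2.resize(c["frame"][180:320,240:400,::-1],None,fx=4,fy=4,interpolation=cv2.INTER_CUBIC))
```

```text
t 7.6 O box [21.1  7.2  5.3] tilt 0.5 yaw 0.2 roll -0.0 F box [-5.8 -0.8  0.8] grip 1.002
[0.04, 0.0, -0.01, -0.0, 0.02, 0.01]
[0.04, 0.0, -0.01, -0.0, 0.02, 0.01]
[0.04, 0.0, -0.01, -0.0, 0.02, 0.01]
[0.04, 0.0, -0.01, -0.0, 0.02, 0.01]
64 [-1.51848663  6.41650322 28.5043633 ]
```

View pics/s5.png

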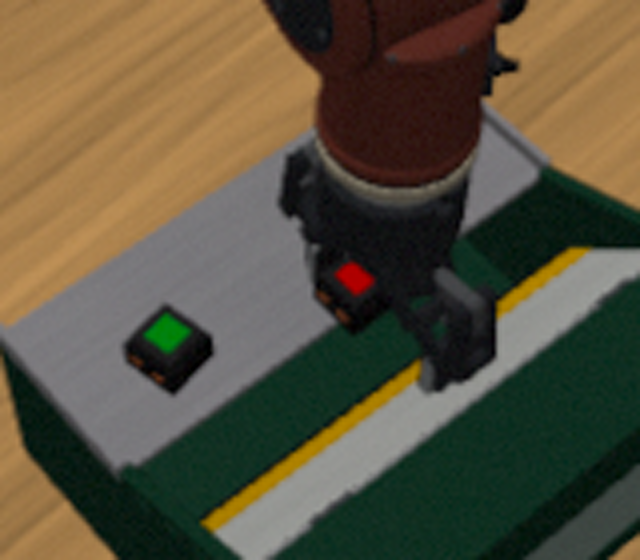

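Request:
move_arm:
  series:
    - [0.04, 0, -0.01, 0, 0.02, 0, 1]
    - [0.04, 0, -0.01, 0, 0.02, 0, 1]
    - [0.04, 0, -0.01, 0, 0.02, 0, 1]
    - [0.04, 0, -0.01, 0, 0.02, 0, 1]
    - [0, 0, 0, 0, 0, 0, 1]

```text
time_s: 8.28
tcp_pos: [577.1, -42.1, 132.2]
orientation: [-0.001, 0.999, -0.033, -0.004]
contact_force: [-5.4, 1.1, 2.3]
gripper_width: 0.996
```

Run:
```python
from h import *
where()
c=snap("scene","scene6");P=tobox(cloud(c)); r,g,b=[c["frame"][...,i].astype(int) for i in range(3)]
m=(r>80)&(g<60)&(b<60)&(abs(P[...,0])<100)&(abs(P[...,1])<60); print(m.sum(),np.median(P[m],0) if m.any() else 0)
cv2.imwrite("pics/s6.png",cv2.resize(c["frame"][180:320,240:400,::-1],None,fx=4,fy=4,interpolation=cv2.INTER_CUBIC))
```

```text
t 8.275 O box [27.3  7.4  5.2] tilt 0.5 yaw 0.2 roll -0.1 F box [-5.4  0.7  2.3] grip 0.996
1352 [ 27.31837233  -3.62214706 368.90620274]
```

View pics/s6.png

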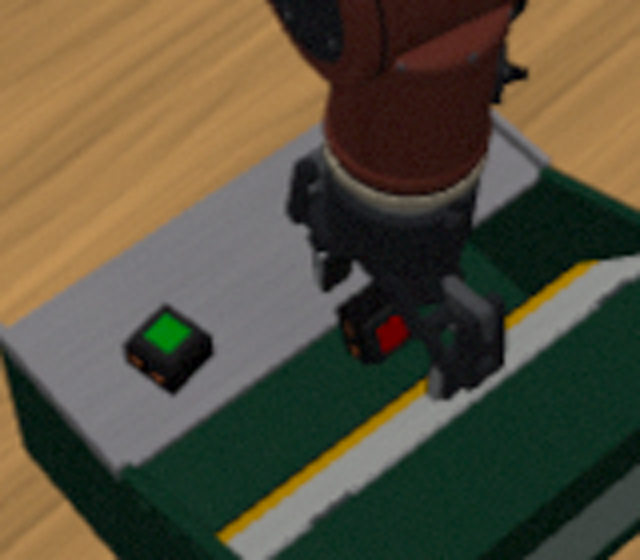

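Request:
move_arm:
  series:
    - [0, 0, 0, 0, 0, 0, 1]
    - [0, 0, 0, 0, 0, 0, 1]
    - [0, 0, 0, 0, 0, 0, 1]
    - [0, 0, 0, 0, 0, 0, 1]

```text
time_s: 8.82
tcp_pos: [577.0, -42.1, 132.7]
orientation: [-0.001, 0.999, -0.033, -0.004]
contact_force: [-5.8, 0.5, 1.8]
gripper_width: 1.001
```

Run:
```python
from h import *
where()
c=snap("scene","scene7"); d=snap("top","top7")
cv2.imwrite("pics/s7.png",np.hstack([cv2.resize(x,None,fx=3,fy=3,interpolation=cv2.INTER_CUBIC) for x in(c["frame"][180:320,270:400,::-1],d["frame"][130:270,250:380,::-1])]))
```

```text
t 8.825 O box [27.1  7.4  5.7] tilt 0.5 yaw 0.2 roll -0.1 F box [-5.8  0.1  1.8] grip 1.001
```

View pics/s7.png

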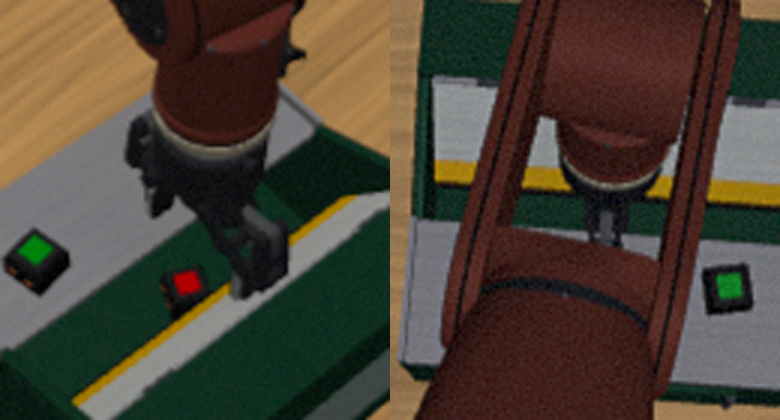

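Run:
```python
from h import *
where()
c=dict(np.load("scene7.npz"));P=tobox(cloud(c)); r,g,b=[c["frame"][...,i].astype(int) for i in range(3)]
m=(r>100)&(g<60)&(b<60)&(P[...,0]<200)&(abs(P[...,1])<150)&(P[...,2]<30)&(P[...,2]>-135); print(m.sum(),np.median(P[m],0))
plan(tgt(-30,7.4,7,0),9)
```

```text
t 8.925 O box [27.2  7.4  5.7] tilt 0.5 yaw 0.2 roll -0.1 F box [-6.3 -0.4  1.4] grip 0.999
53 [  -2.95728775   25.93629787 -100.31632988]
[-0.11, -0.0, -0.0, -0.0, 0.01, 0.0]
[-0.11, -0.0, -0.0, -0.0, 0.01, 0.0]
[-0.11, -0.0, -0.0, -0.0, 0.01, 0.0]
[-0.11, -0.0, -0.0, -0.0, 0.01, 0.0]
[-0.11, -0.0, -0.0, -0.0, 0.01, 0.0]
[-0.11, -0.0, -0.0, -0.0, 0.01, 0.0]
[-0.11, -0.0, -0.0, -0.0, 0.01, 0.0]
[-0.11, -0.0, -0.0, -0.0, 0.01, 0.0]
[-0.11, 0.0, -0.0, -0.0, 0.01, 0.0]
```

Request:
move_arm:
  series:
    - [-0.1, 0, -0.01, 0, 0, 0, 1]
    - [-0.1, 0, 0, 0, 0, 0, 1]
    - [-0.1, 0, 0, 0, 0, 0, 1]
    - [-0.1, 0, 0, 0, 0, 0, 1]
    - [-0.1, 0, 0, 0, 0, 0, 1]
    - [-0.1, 0, 0, 0, 0, 0, 1]
    - [-0.1, 0, 0, 0, 0, 0, 1]
    - [-0.1, 0, 0, 0, 0, 0, 1]
    - [-0.1, 0, 0, 0, 0, 0, 1]
    - [0, 0, 0, 0, 0, 0, 1]

```text
time_s: 10.18
tcp_pos: [523.4, -38.9, 136.0]
orientation: [-0.0, 0.999, -0.033, 0.001]
contact_force: [-0.5, 0.5, 1.3]
gripper_width: 1.001
```

Request:
move_arm:
  series:
    - [0, 0, -0.2, 0, 0, 0, 1]
    - [0, 0, -0.3, 0, 0, 0, 1]
    - [0, 0, -0.4, 0, 0, 0, 1]
    - [0, 0, -0.5, 0, 0, 0, 1]
    - [-0.3, 0, -0.5, 0, 0, 0, 1]
    - [-0.5, 0, -0.2, 0, 0, 0, 1]
    - [-0.5, 0, 0, 0, 0, 0, 1]
    - [-0.5, 0, 0, 0, 0, 0, 1]
    - [-0.3, 0, 0, 0, 0, 0, 1]
    - [0, 0, 0, 0, 0, 0, 1]

```text
time_s: 11.42
tcp_pos: [396.0, -30.8, 277.5]
orientation: [0.001, 0.999, -0.033, 0.006]
contact_force: [0.1, 1.1, -0.1]
gripper_width: 0.999
```

Run:
```python
from h import *
where()
for n in("scene","top"):
    c=snap(n,n+"8"); P=tobox(cloud(c)); r,g,b=[c["frame"][...,i].astype(int) for i in range(3)]
    o=np.load(n+"0.npz")["frame"]; diff=cv2.absdiff(c["frame"],o).max(2)>50
    m=(P[...,0]>40)&(P[...,0]<95)&(abs(P[...,1])<130)&(abs(P[...,2]-25)<30); q=P[m]; print("flap now",np.linalg.lstsq(np.c_[q[:,:2],np.ones(len(q))],q[:,2],rcond=None)[0])
    P0=tobox(cloud(dict(np.load(n+"0.npz")))); q=P0[m&(abs(P0[...,2]-25)<30)]; print("flap before",np.linalg.lstsq(np.c_[q[:,:2],np.ones(len(q))],q[:,2],rcond=None)[0])
    for PP,f in((P0,o),(P,c["frame"])):
        r,g,b=[f[...,i].astype(int) for i in range(3)]
        k,l,st,ce=cv2.connectedComponentsWithStats(((g>80)&(r<70)&(g>b+30)&(abs(PP[...,2]-24)<9)&(abs(PP[...,1])<150)).astype('u1'))
        print([np.round(PP[l==i].mean(0),1) for i in range(1,k) if st[i,4]>20])
a,b=[cv2.resize(cv2.imread(f"pics/{n}8.png"),(480,360)) for n in("scene","top")]
cv2.imwrite("pics/f8.png",np.vstack([a,b])[:600] if 0 else np.hstack([cv2.imread("pics/scene8.png")[100:400,190:500],cv2.imread("pics/top8.png")[60:360,90:490]]))
```

```text
t 11.425 O box [-154.5    6.   150.5] tilt -0.7 yaw 0.3 roll 0.1 F box [ 0.   1.1 -0.1] grip 0.999
flap now [ 3.99323263e-01 -8.05322886e-04  2.82816213e+00]
flap before [ 4.03872057e-01 -1.29040507e-03  2.51240437e+00]
[array([-42.7,  87.5,  19.6]), array([-40.4, -92.3,  27.6])]
[array([-43.1,  87.4,  19.6]), array([-40.3, -92.3,  27.8])]
flap now [ 3.95747794e-01 -7.32052213e-04  3.42848419e+00]
flap before [ 3.90557486e-01 -2.12666022e-04  3.84288596e+00]
[array([-45.8,  87.9,  19.8]), array([-41.9, -92.6,  27.5])]
[]
```

View pics/f8.png

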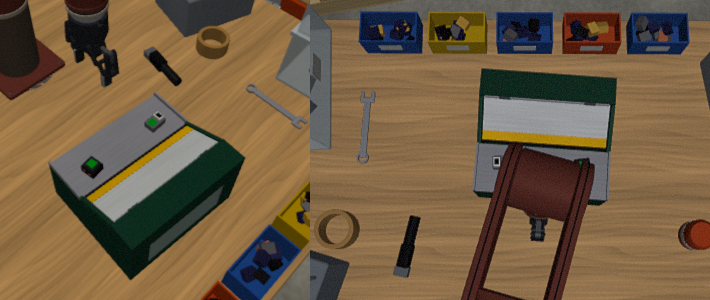

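The flap is shut at its starting slope. The green-sticker parts haven't moved by more than 0.5 mm, the red relay is off the shelf, and the arm is clear of everything.

```bash
python3 -c "
from plant import *
print(sign_off())"
```

```text
the job is handed in; nothing more can be done
None
```

The red-sticker relay is in the drop box, and I handed the job in at about 11.5 s of the 42 s allowed. The front finger pressed the flap open and held it. The rear finger then pushed the relay off the shelf at about 20 mm/s, without gripping or lifting it.

**Relay:** depth readings, taken before the flap closed, put its top about 100 mm below the shelf, so it is lying on the box floor. In the pictures the flap was well ahead of the relay throughout. I had no direct contact measurement between the two, and the fall itself was only seen in two pictures.

**Flap:** it is shut again, with a slope of 0.399 now against 0.404 before (scene camera).

**Green-sticker parts:** the scene camera shows them within 0.5 mm of where they were. The top camera could not confirm this because the arm blocked its view.

**Rest of the bench:** the tape, ignition coil, spanner and oil filter looked untouched in the last pictures. The spray can was outside the last crops, but the arm never went near it.

**Forces:** the readings I took stayed around 6 N or less. In the last reading the arm stood clear above the bench, touching nothing.

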